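# Ladle from the draining caddy to the saucepan

## Task

Pull the ladle up out of the wooden utensil caddy and put it in the saucepan, cup end down: lower it until the cup is at the bottom of the pan, then let go, so that it is left standing in the pan or leaning on its rim. Leave the masher and the pestle in the caddy, keep caddy and pan upright and about where they are, and leave the other things alone.

Things in the scene. Friction and masses are not known exactly. Their poses are not given: they have to be found in the camera images.
- caddy: Light wooden caddy, loose, 0.7 kg: open box 72 (x) by 206 (y) by 90 mm high, walls and floor 5 mm, with three 62 mm square cells in a row along its y (centres at y = -67, 0, 67 mm). Origin: centre of the underside, z up. One utensil stands in each cell, in any order. Caddy and saucepan may swap sides (left, right).
- ladle: Steel ladle, 215 mm tall, 0.12 kg, upright in a cell, the tallest utensil, with a slim straight steel handle. Origin: centre of its foot (5 mm above the caddy's underside), z up along the handle. Cup 44 mm wide, 28 high, flat foot 32 wide. Handle parallel to z at x = -21 mm, y = 0: 7 mm rod, then a round 15 mm grip from 90 to 215 mm height. Its x is within 0.25 rad of the caddy's x.
- ladle_handle (a point): Point on the axis of the ladle's round 15 mm grip, 25 mm below its top end and 190 mm above the ladle's foot: a good place to grip. Axes as the ladle.
- masher: Bystander in the caddy: masher 135 mm tall, round steel plate of 46 mm at the foot, thin rod, black crossbar grip 60 mm long and 18 mm thick on top, along its y axis (roughly along the caddy's row). Origin: centre of the foot.
- pestle: Bystander in the caddy: thick wooden pestle 120 mm tall, foot 42 mm and handle about 24 mm in diameter. Origin: centre of the foot.
- saucepan: Aluminium saucepan, loose, 0.8 kg, empty, 75 mm high, outer diameter 170 mm at the foot, 176 mm at the rim, walls 4 mm, floor 5 mm thick. Origin: centre of the underside, z up. One long black handle along its +x to 230 mm from the centre, 62 mm above the underside, pointing roughly away from the robot.
- mug: Bystander: blue mug, 74 mm wide, 85 mm tall, standing near the middle on the far side. Origin: centre of the underside.
- jar: Bystander: amber glass jar with a lid, 72 mm wide, 120 mm tall, at the left. Origin: centre of the underside.
- bowl: Bystander: terracotta bowl, 120 mm wide, 50 mm tall, at the right. Origin: centre of the underside.
Not all that is in view belongs to the job. Leave any green or purple look-alike of the ladle alone.

How it is judged (in metres and radians):
On the way, in this order (a step that is already met when the one before it is completed fails the run):
1. the ladle is drawn up out of the caddy: held, with its foot above the caddy's rim (z of ladle in the frame of caddy above 0.09 m and contact force between the fingers and ladle above 0.3 N), for 0.1 s.
2. the ladle is lowered into the saucepan: still held, with its foot less than 30 mm above the pan's floor (horizontal distance between ladle and saucepan below 0.075 m and z of ladle in the frame of saucepan below 0.035 m and contact force between the fingers and ladle above 0.3 N), for 0.05 s.
At the end, for the whole second after the job is handed in: The ladle is at rest in the saucepan, foot within 30 mm of the pan's floor and within 75 mm of the pan's axis, handle up (tilted less than 1.2 rad); pan and caddy upright (0.1 rad) and within 60 mm of where they stood; masher and pestle still standing in the caddy (feet within 30 mm of its floor) (horizontal distance between ladle and saucepan below 0.075 m and z of ladle in the frame of saucepan below 0.035 m and angle between ladle's own z axis and vertical below 1.2 rad and linear speed of ladle below 0.03 m/s and angle between each of saucepan, caddy's own z axis and vertical below 0.1 rad and distance of each of saucepan, caddy from where it was at the start of the episode below 0.06 m and z of each of masher, pestle in the frame of caddy below 0.035 m and horizontal distance between each of masher, pestle and caddy below 0.11 m); the robot touches nothing.
It fails at once if the caddy or the saucepan is tipped by more than 0.4 rad (angle between any of caddy, saucepan's own z axis and vertical above 0.4 rad).
It fails at once if the masher or the pestle is lifted 60 mm or more off the caddy's floor (z of any of masher, pestle in the frame of caddy above 0.065 m).
It fails at once if the mug, the jar or the bowl is pushed by more than 30 mm (distance of any of mug, jar, bowl from where it was at the start of the episode above 0.03 m).
It also fails if it takes over 48 s, if anything falls off the work surface, if the arm or the gripper's body presses on something with over 40 N, if the wrist force passes 120 N, or if a joint passes its speed limit or range.

## Robot

A 6-joint arm with a two-finger parallel gripper is mounted at the origin on the work surface. World frame = base frame: x ahead of the robot, y to its left, z up, the work surface at z = 0. Lengths are in mm, angles in degrees, forces in N, time in s.
With the tool pointing down it reaches from about 275 to 1000 mm from the base axis. Payload 8.4 kg.
Tool frame: the origin (TCP) lies at the very end of the fingers, on their centre line; the grasp point (between the pads) lies 19 mm behind it; z points along the fingers, y is the line along which they close (so a half turn about z gives the same grasp; the last joint's range is limited). The gripper opens to 85 mm and grips with 20 to 120 N. Pads are 22 mm wide; open, the fingers measure 114 mm over their backs; the gripper's body (76 mm by 85 mm) begins 54 mm behind the grasp point. The pads swing forward as they close: fully open they stand 13 mm farther back than shut.
Start: joints at [-66.887, 20.225, 93.587, -0, 66.188, -0.138], TCP at [246.72, -574.245, 231.281] pointing down, gripper open.
Joint ranges: [-150.9, 150.9], [-52.94, 120.26], [3.33, 152.33], [-74.26, 254.26], [0, 154.13], [-172.89, 172.89]. Speed limits (degrees/s): [127.2, 127.2, 159.86, 180, 180, 180].

## Interface

Orientations are given as [roll, pitch, yaw] about the fixed x, y, z axes, in that order (R = Rz(yaw) Ry(pitch) Rx(roll)).
In Python, from rig import * gives the robot as it stands.
- The arm moves only by the tool drive_tool, never from a script. Its argument "increments" is a list of rows, each a list of 5 numbers: the shift along the tool's x, y, z in cm, then the turn about the tool's z in rad, then the closure, from 0 (fully open) to 1 (shut). In form: [[dx, dy, dz, twist, grip], ...]. A call has 1 to 20 rows; each row is the pose to reach, as a shift and turn from the pose commanded when the call began, along the tool's axes at that moment; what a row does not reach only later rows make up. A row lasts 1/12 s, in which the tool goes at most 41.7 mm and 7.16 degrees, less where a joint would pass 70% of its speed; a pose out of reach is approached as far as the arm can. A call with a gripper value outside its range is refused whole. The fingers move at their own pace and stop on an object; the grip force is fixed at half the most. Time passes only in rows, so rows that repeat a pose let the fingers close. It gives the time, the measured TCP pose, the force, the opening and the grip force at its end, in the units of the state.
- get_obs(): the state, without advancing time (a new reading comes with each control period).
- grab_frame(name): name is "side" or "top" or "wrist"; returns a dict with "color" (400x640x3 uint8, red, green, blue), "range_z" (400x640 float32, mm along the optical axis (not along the pixel's ray), 0 where there is no reading), "camera_matrix" (3x3 intrinsics, pixels), "position" and "orientation" of the camera in the world. Camera axes: x right, y up, looking along -z (the intrinsics and any distortion apply to the point x, -y, -z); pixel columns grow to the right and rows downward; lengths in mm; the calibration is good to about 2 mm. A picture is of the moment at which its call begins.
- hand_in(): hands the job in; it is judged then, once.
The state is a dict: "t": time; "joint_pos": joint angles; "qd": joint speeds; "joint_torque": joint torques, N m; "tool_pos": TCP position; "eef_rot": TCP orientation; "contact_force": force on the tool from outside, world axes, zero at the start; "ft_torque": the same for the moment, N m; "grip_width": opening from 0.0 (shut) to 1.0 (fully open); "gripper_force": force on a finger pad.
Only numpy, scipy, OpenCV 4.12 (cv2) and the standard library are available. Lean on these libraries where they do the work, as an engineer would, in place of code of your own. Each camera call takes 0.05 s, during which the arm holds its last target. There are 200 camera calls.

## Working session

There is one attempt and no reset: what is moved stays moved. The work goes in short steps, Python scripts to look and compute and a tool call to move; the robot and the scene stay as the last step left them, time stands still between calls to the robot, and variables do not carry over. Pictures are saved under pics/ and viewed, at most 10 in all, crops included, and the job is handed in when it is done.

Besides the shell and the picture viewer there is one more tool, called after "Emit:" as name(argument=value, ...) on one line, values as JSON. drive_tool: Moves the arm, as the interface text tells. Its arguments: {"type":"object","properties":{"increments":{"type":"array"}},"required":["increments"]}

```bash
mkdir -p pics; cat > h.py <<'E'
from rig import *
import numpy as np, cv2
from scipy.spatial.transform import Rotation as R
def grab(n):
    f=grab_frame(n); np.savez('/tmp/%s.npz'%n,**{k:np.asarray(v) for k,v in f.items()}); return f
def load(n): return dict(np.load('/tmp/%s.npz'%n))
def rot(f):
    o=np.asarray(f['orientation'],float)
    return o if o.shape==(3,3) else R.from_euler('xyz',o,degrees=True).as_matrix()
def ray(f,u,v):
    K=f['camera_matrix']; d=np.array([(u-K[0,2])/K[0,0],-(v-K[1,2])/K[1,1],-1.])
    return np.asarray(f['position'],float),rot(f)@d
def onz(f,u,v,z):
    p,d=ray(f,u,v); return p+d*(z-p[2])/d[2]
def cloud(f):
    K=f['camera_matrix']; r=f['range_z'].astype(float); v,u=np.mgrid[:r.shape[0],:r.shape[1]]
    d=np.stack([(u-K[0,2])/K[0,0],-(v-K[1,2])/K[1,1],-np.ones_like(r)],-1)*r[...,None]
    P=d@rot(f).T+np.asarray(f['position']); P[r<=0]=np.nan; return P
E
python3 - <<'E'
from h import *
for n in('top','side'):
    f=grab(n); cv2.imwrite(f'pics/{n}0.png',f['color'][...,::-1]); print(n,f['position'],f['orientation'],f['camera_matrix'],[k for k in f])
print(get_obs())
E
```

```text
top [ 389.70690936    2.50228454 1297.92161704] [  8.25446811  -1.57792694 -89.12912616] [[371.55128886   0.         318.4503446 ]
 [  0.         371.55128886 198.29728993]
 [  0.           0.           1.        ]] ['color', 'range_z', 'camera_matrix', 'position', 'orientation']
side [-55.8238209  711.01066483 949.98137786] [  49.21705095    0.76051457 -139.78174309] [[381.67164265   0.         323.48140405]
 [  0.         381.67164265 198.49847269]
 [  0.           0.           1.        ]] ['color', 'range_z', 'camera_matrix', 'position', 'orientation']
{'t': 0.1, 'joint_pos': array([-6.68884134e+01,  2.02596552e+01,  9.36245324e+01,  2.58365236e-05,
        6.61874949e+01, -1.39481862e-01]), 'qd': array([-0.01302844, -0.07460768, -0.15256181, -0.03354367,  0.03503284,
        0.00328408]), 'joint_torque': array([ 4.11087767e-04, -6.06357837e+01, -3.42821181e+01, -5.97472109e-06,
        3.89466702e-03, -3.99608155e-05]), 'tool_pos': array([ 246.53991826, -573.85921791,  230.62646784]), 'eef_rot': array([-1.79928318e+02, -1.98129117e-04,  2.32510579e+01]), 'contact_force': array([0.44659283, 0.45544145, 1.1800802 ]), 'ft_torque': array([-0.01790267,  0.04282466, -0.03019509]), 'gripper_force': 0.0, 'grip_width': 1.0002139800261467}
```

View pics/top0.png

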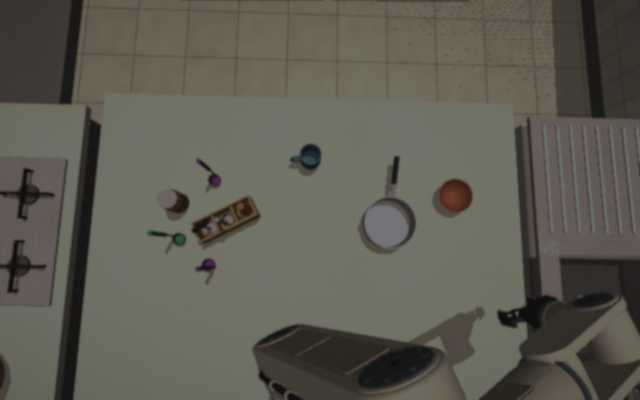

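View pics/side0.png

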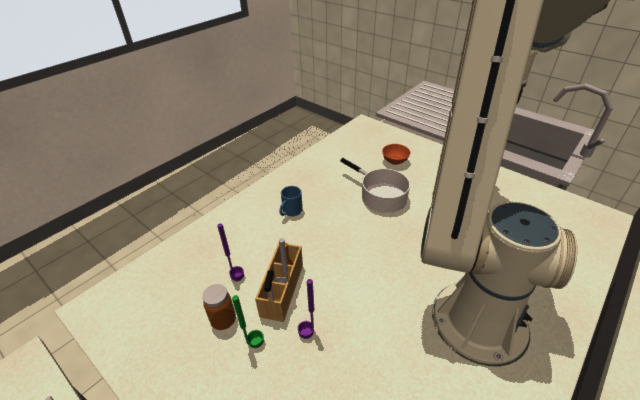

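The top view shows the caddy at about (226,219), the pan at (388,223) with its handle pointing up at (395,170), the jar at (173,201), the mug at (310,156) and the bowl at (455,195). In the side view the ladle candidates are:
- steel, in the caddy: (284,260)
- purple: (225,250) and (310,305)
- green: (245,320)

The steel one in the caddy fits the description. I'll confirm it in an enlarged crop.

```bash
python3 - <<'E'
from h import *
t=load('top');s=load('side')
a=cv2.resize(t['color'][185:255,180:270],None,fx=4.4,fy=4.4,interpolation=cv2.INTER_CUBIC)
a=np.clip(a*2.2,0,255).astype(np.uint8)
b=cv2.resize(s['color'][225:330,200:325],None,fx=3.2,fy=3.2,interpolation=cv2.INTER_CUBIC)
h=max(a.shape[0],b.shape[0]); pad=lambda x:cv2.copyMakeBorder(x,0,h-x.shape[0],0,0,0)
cv2.imwrite('pics/crop1.png',np.hstack([pad(a),pad(b)])[...,::-1])
for n,f in(('t',t),('s',s)):
    P=cloud(f)
    # rim/cloud stats of caddy region
    print(n,np.isfinite(P[...,2]).mean())
P=cloud(t); np.set_printoptions(precision=0,suppress=True,linewidth=250)
print(P[190:250:4,184:268:4,2])
print(P[223,388],P[223,366:412:3,2])
E
```

```text
t 0.99582421875
s 0.995984375
[[  4.   1.   4.   2.  -4.   2.  -0.   3.   1.   4.  -3.   4.   2.   4.   2.  -1.  -5.   0.   2.  -2.   4.]
 [ 19.   0.   2.  -1.   2.  -4.  -2.   4.   2.   1.   2.   1.   2.   3.   6.  -2.  -1.   2.   2.   1.   3.]
 [ 55.   7.   6.  -2.   0.  -1.   3.  -0.   6.  -1.   5.   1.  -1.   1.  -2.  87.  89.  -1.  -0.   4.   3.]
 [ 60.  16.   3.  -0.   1.   0.   3.   3.   3.  -0.  -1.   6.  91.  84.  57.  27.   4.  69.   1.   2.   0.]
 [ 51.  11.   2.  -0.   0.   6.   2.  -2.   2.  -4.  91.  86.  60.  28. 125. 116.  47.  95.  -5.   8.   0.]
 [ 17.   2.   3.   1.   4.  -1.   3.  -2.  96.  81.  56.  28.  77.   7. 122.  91.  54.   4.  69.  -1.   0.]
 [  9.   2.  nan   3.   1.   2.  95.  83.  56.  25.  31.  23.   1.  45.   9.  48.  34.   6.  90.   3.  -2.]
 [ -3.  -0.  -1.   1.  92.  79.  49.  80. 221.   7.  13.  10.  11.  81.   3.   9.  95.  61.  23.   3.   3.]
 [  0.   2.  86.  77.  51. 140. 140.  18. 221. 197. 155.  11.  32.   3.  91.  64.  20.   1.  -4.  -4.   1.]
 [  6.   4.  91. 139. 143. 128.  12.  15.  78.  37.   8.   2.  93.  57.  19.   1.  -3.   1.   2.   4.   2.]
 [  0.   4. 139. 136.  28.  11.  16.  10.  13.  62.  91.  60.  11.  -4.   1.   5.   7.   2.   1.   1.   1.]
 [  3.   1.  -4.  90.  49.  10.  17.   9.  92.  57.  18.   0.   2.   7.   2.   1.  -1.  -1.   4.   4.  -5.]
 [ 28.   1.   1.   1.  73.  19.  90.  55.  13.   5.  -3.  -1.  -0.  -3.  -2.   5.   4.   4.  -2.   0.  -4.]
 [ 17.  -2.   2.   1.  89.  52.  16.  -2.  -1.  -1.   2.   3.   4.   1.  -1.   3.   1.  -4.  -0.   1.  -0.]
 [ -0.   8.  -3.   3.   3.  -2.   0.  -0.   0.  nan  -0.  -2.   0.  -1.   5.   1.  -0.   0.   5.   3.   4.]]
[ 495. -275.    4.] [ 8.  1.  1.  9.  6.  6.  9.  3.  8.  3.  6.  7.  1.  9.  5. 30.]
```

View pics/crop1.png

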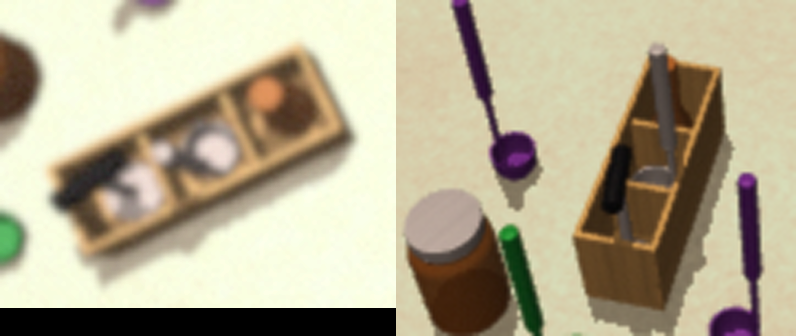

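The crop confirms it. The steel ladle stands in the middle cell, with the masher (black bar) to its left and the pestle to its right. Next I'll measure positions from both views.

```bash
cat > m.py <<'E'
from h import *
np.set_printoptions(precision=1,suppress=True,linewidth=200)
t=load('top');s=load('side');Pt=cloud(t);Ps=cloud(s)
def tri(r1,r2):
    (p,d),(q,e)=r1,r2; d=d/np.linalg.norm(d);e=e/np.linalg.norm(e)
    A=np.stack([d,-e],1); k=np.linalg.lstsq(A,q-p,rcond=None)[0]; a=p+d*k[0];b=q+e*k[1]; return (a+b)/2,np.linalg.norm(a-b)
ok=lambda P:(P[...,0]>350)&(P[...,0]<650)&(P[...,1]>150)&(P[...,1]<430)
m=ok(Pt)&(Pt[...,2]>208)&(Pt[...,2]<235); v,u=np.nonzero(m); print('top end px',u.mean(),v.mean(),m.sum(),np.nanmedian(Pt[m],0))
m2=ok(Ps)&(Ps[...,2]>100)&(Ps[...,2]<240); n,l,st,c=cv2.connectedComponentsWithStats(m2.astype(np.uint8))
for i in range(1,n):
    if st[i][4]>15: print(st[i],Ps[l==i].min(0),Ps[l==i].max(0),s['color'][l==i].mean(0))
# side: ladle end
mm=ok(Ps)&(Ps[...,2]>205)&(Ps[...,2]<240); v2,u2=np.nonzero(mm); print('side end',u2.mean(),v2.mean(),u2.min(),u2.max(),v2.min(),v2.max(),np.nanmedian(Ps[mm],0))
print('tri',tri(ray(t,u.mean(),v.mean()),ray(s,u2.mean(),v2.mean())))
# handle points by height
for lo in range(150,226,15):
    q=ok(Ps)&(Ps[...,2]>lo)&(Ps[...,2]<lo+15); print(lo,q.sum(),np.nanmedian(Ps[q],0) if q.any() else '')
# caddy rim (wood points z 70..100)
q=ok(Pt)&(Pt[...,2]>60)&(Pt[...,2]<104); pts=(Pt[q][:,:2]).astype(np.float32); 
r=cv2.minAreaRect(pts); print('caddy rect',r)
q=(Pt[...,0]>350)&(Pt[...,1]<-150)&(Pt[...,1]>-400)&(Pt[...,2]>66)&(Pt[...,2]<85)
for n_,P in(('t',Pt),('s',Ps)):
    q=(P[...,0]>380)&(P[...,0]<595)&(P[...,1]<-150)&(P[...,1]>-400)&(P[...,2]>70)&(P[...,2]<83)
    X=P[q][:,:2]; A=np.c_[2*X,np.ones(len(X))]
    for _ in range(6):
        k=np.linalg.lstsq(A,(X**2).sum(1),rcond=None)[0]; rad=np.sqrt(k[2]+k[0]**2+k[1]**2); e=abs(np.hypot(*(X-k[:2]).T)-rad); X=X[e<max(5,2*np.median(e))];A=np.c_[2*X,np.ones(len(X))]
    print('pan',n_,k[:2],rad,len(X),np.nanmedian(P[q][:,2]))
# cup in middle cell (top)
E
python3 m.py
```

```text
top end px 213.1 208.4 30 [480.3 269.7 219.6]
[218 224  12  31 132] [642.1 324.7 101.8] [650.  339.6 216.4] [59.6 32.9 61.3]
[279 238   9  34 205] [467.9 206.9 101. ] [532.8 275.4 222.8] [90.3 75.4 64.8]
[264 270  10  22 144] [439.5 311.9 101.2] [487.5 364.9 143.9] [23.3 19.2 16.3]
[216 284  12  11  42] [528.5 421.1 111.6] [570.4 429.8 123.1] [175.8 158.7 146.1]
side end 263.15 237.18333333333334 218 284 224 245 [477.7 271.7 214.2]
tri (array([516.6, 285.4, 216.7]), np.float64(13.100579709316861))
150 38 [560.9 300.6 157.3]
165 36 [476.2 273.6 173.6]
180 35 [479.3 275.1 186.6]
195 40 [478.4 274.3 203.1]
210 46 [477.2 271.1 216.6]
225 0 
caddy rect ((538.9996337890625, 308.73046875), (206.88970947265625, 211.45089721679688), 35.20299530029297)
pan t [ 492.7 -267.4] 85.30679066980619 233 74.77839106047395
pan s [ 489.5 -269.3] 85.44115275690888 193 73.9286982942449
```

```bash
cat > m2.py <<'E'
from m import *
print('-----')
near=lambda P:(abs(P[...,0]-478)<35)&(abs(P[...,1]-272)<30)
m=near(Pt)&(Pt[...,2]>205)&(Pt[...,2]<235);m2=near(Ps)&(Ps[...,2]>208)&(Ps[...,2]<235)
v,u=np.nonzero(m);v2,u2=np.nonzero(m2);print(m.sum(),m2.sum(),u.mean(),v.mean(),u2.mean(),v2.mean())
print('tri end',tri(ray(t,u.mean(),v.mean()),ray(s,u2.mean(),v2.mean())))
q=(abs(Pt[...,0]-500)<100)&(abs(Pt[...,1]-265)<105)&(Pt[...,2]>78)&(Pt[...,2]<104)&(t['color'][...,0]>t['color'][...,2]*1.25)
n,l,st,c=cv2.connectedComponentsWithStats(cv2.dilate(q.astype(np.uint8),np.ones((3,3)))); k=1+st[1:,4].argmax(); print(st[k])
print('caddy',cv2.minAreaRect(Pt[q&(l==k)][:,:2].astype(np.float32)))
cup=onz(t,229.5,218.4,33);print('cup',cup)
b=(Pt[...,2]>125)&(Pt[...,2]<150)&(abs(Pt[...,0]-465)<60)&(abs(Pt[...,1]-335)<50); print('masher bar',cv2.minAreaRect(Pt[b][:,:2].astype(np.float32)))
E
python3 m2.py | sed -n '/-----/,$p'
```

```text
-----
24 36 216.66666666666666 219.875 281.3611111111111 241.30555555555554
tri end (array([477.3, 268.3, 215.5]), np.float64(2.7728941143467405))
[194 194  65  50 870]
caddy ((494.315673828125, 277.94036865234375), (73.41972351074219, 206.4451446533203), 27.85429573059082)
cup [499.1 271.2  33. ]
masher bar ((465.7762145996094, 339.3790283203125), (17.931869506835938, 59.32365798950195), 39.91096115112305)
```

Emit:
drive_tool(increments=[[0, 0, -4, 0, 0], [0, 0, -7, 0, 0], [10, -12, -7, 0, 0], [20, -25, -7, 0, 0], [54.5, -68.3, -7, 0, 0], [54.5, -68.3, -7, 0, 0], [54.5, -68.3, -7, 0, 0], [54.5, -68.3, -7, 0, 0], [54.5, -68.3, -7, 0, 0], [54.5, -68.3, -7, 0, 0], [54.5, -68.3, -7, 0, 0], [54.5, -68.3, -7, 0, 0], [54.5, -68.3, -7, 0, 0], [54.5, -68.3, -7, 0, 0], [54.5, -68.3, -7, 0, 0], [54.5, -68.3, -7, 0, 0], [54.5, -68.3, -7, 0, 0], [54.5, -68.3, -7, 0, 0], [54.5, -68.3, -7, 0, 0], [54.5, -68.3, -7, 0, 0]])

```text
t: 1.77
tool_pos: [445.0, 151.2, 301.2]
eef_rot: [180.0, -0.0, 23.3]
contact_force: [1.6, -0.9, -0.1]
grip_width: 0.999
gripper_force: 0.0
```

```bash
python3 - <<'E'
from h import *
f=grab('wrist'); cv2.imwrite('pics/w1.png',f['color'][...,::-1]); print(f['position'],f['orientation'],f['camera_matrix'][0]); print(get_obs()['tool_pos'])
P=cloud(f); m=(abs(P[...,0]-478)<30)&(abs(P[...,1]-270)<30)&(P[...,2]>200)&(P[...,2]<230); v,u=np.nonzero(m); print(m.sum(), u.min() if m.any() else '',u.max() if m.any() else'',v.min() if m.any() else'',v.max() if m.any() else'',np.median(P[m],0))
E
```

```text
[512.03709067 180.07669835 444.50753845] [-1.67498055e+01 -4.29287040e-02 -6.67541263e+01] [278.12125765   0.         318.75242356]
[447.08877324 157.3044447  301.30248314]
448 188 214 97 116 [478.70895656 265.19310429 219.55658487]
```

View pics/w1.png

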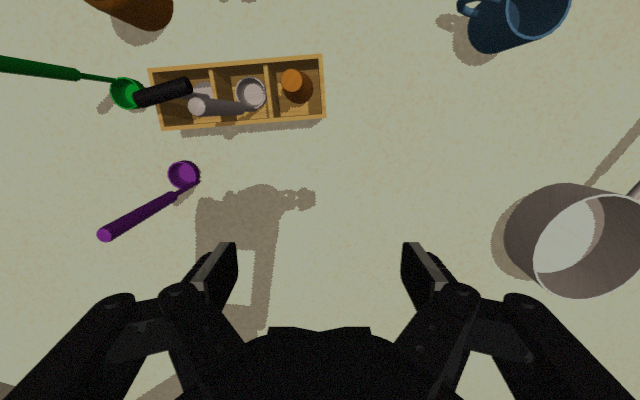

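The wrist view shows the ladle's grip end at about (197,106), its cup at (251,93), the masher bar at (162,92) and the pestle at (291,80). The purple and green ladles lie outside the caddy.

```bash
python3 - <<'E'
from h import *
np.set_printoptions(precision=1,suppress=True)
f=load('wrist')
e=onz(f,197,105.5,220); c=onz(f,251,93,33); print('end',e,'cup',c,np.degrees(np.arctan2(*(c-e)[1::-1])))
g=[onz(f,*p,90) for p in((150,69),(322,54),(325,116),(162,129))]; print('caddy',np.mean(g,0))
T=np.array(get_obs()['tool_pos']);print(T)
for n in('top','side'):pass
d=e-T;d=np.array([478,267,290])-T; Rm=R.from_euler('xyz',get_obs()['eef_rot'],degrees=True).as_matrix(); print(Rm.T@d/10)
E
```

```text
end [478.7 267.4 220. ] cup [496.6 275.8  33. ] 24.92732360597492
caddy [493.3 275.4  90. ]
[447.1 157.3 301.3]
[ 7.2 -8.8  1.2]
```

Emit:
drive_tool(increments=[[2.4, -2.9, 0, 0, 0], [4.8, -5.8, 0, 0, 0], [6.5, -8.0, 0, 0, 0], [7.2, -8.8, 0, 0, 0], [7.2, -8.8, 0, 0, 0], [7.2, -8.8, 0, 0, 0], [7.2, -8.8, 0, 0, 0]])

```text
t: 2.4
tool_pos: [476.1, 257.0, 301.0]
eef_rot: [180.0, 0.1, 23.2]
contact_force: [-0.2, -0.8, -0.1]
grip_width: 1.001
gripper_force: 0.0
```

Emit:
drive_tool(increments=[[0, 0, 0, 0, 0], [0, 0, 0, 0, 0], [0, 0, 0, 0, 0], [0, 0, 0, 0, 0]])

```text
t: 2.73
tool_pos: [476.7, 257.7, 301.5]
eef_rot: [-180.0, -0.0, 23.2]
contact_force: [-0.3, 1.1, -1.3]
grip_width: 1.0
gripper_force: 0.0
```

```bash
python3 - <<'E'
from h import *
np.set_printoptions(precision=1,suppress=True)
f=grab('wrist'); P=cloud(f); m=(abs(P[...,0]-478)<25)&(abs(P[...,1]-267)<25)&(P[...,2]>205)&(P[...,2]<232); v,u=np.nonzero(m)
print(m.sum(),np.median(P[m],0)if m.any() else '',u.mean(),v.mean(),onz(f,u.mean(),v.mean(),220)if m.any() else'',get_obs()['tool_pos'])
E
```

```text
284 [479.8 268.8 220.1] 307.92605633802816 192.1161971830986 [479.9 268.8 220. ] [476.7 257.9 301.5]
```

Emit:
drive_tool(increments=[[0.6, -0.85, 0, 0, 0], [0.6, -0.85, 2, 0, 0], [0.6, -0.85, 5, 0, 0], [0.6, -0.85, 8, 0, 0], [0.6, -0.85, 10.5, 0, 0], [0.6, -0.85, 12.2, 0, 0], [0.6, -0.85, 12.2, 0, 0], [0.6, -0.85, 12.2, 0, 0], [0.6, -0.85, 12.2, 0, 0.3], [0.6, -0.85, 12.2, 0, 0.5], [0.6, -0.85, 12.2, 0, 0.7], [0.6, -0.85, 12.2, 0, 1], [0.6, -0.85, 12.2, 0, 1], [0.6, -0.85, 12.2, 0, 1], [0.6, -0.85, 12.2, 0, 1], [0.6, -0.85, 12.2, 0, 1], [0.6, -0.85, 12.2, 0, 1]])

```text
t: 4.2
tool_pos: [479.1, 268.6, 179.9]
eef_rot: [-180.0, -0.1, 23.2]
contact_force: [-0.7, -0.6, 6.4]
grip_width: 0.157
gripper_force: 58.3
```

```bash
python3 - <<'E'
from h import *
s=grab('side'); f=grab('wrist')
a=cv2.resize(s['color'][200:330,200:330],None,fx=3,fy=3); b=cv2.resize(f['color'],None,fx=.62,fy=.62)
b=cv2.copyMakeBorder(b,0,390-b.shape[0],0,0,0); cv2.imwrite('pics/g1.png',np.hstack([a,b])[...,::-1])
print(get_obs())
E
```

```text
{'t': 4.3, 'joint_pos': array([2.91223635e+01, 1.67615937e+01, 1.05797666e+02, 5.72689925e-03,
       5.73864417e+01, 9.58716782e+01]), 'qd': array([ 0.05065004, -0.01222889, -0.0543746 , -0.00046454, -0.0230405 ,
       -0.1580379 ]), 'joint_torque': array([-1.62199689e-01, -4.95363522e+01, -2.91376877e+01, -8.27590073e-02,
       -3.62314750e-01,  1.53422934e-04]), 'tool_pos': array([479.10561999, 268.66185157, 179.93920882]), 'eef_rot': array([-1.79989644e+02, -5.35198182e-02,  2.32475961e+01]), 'contact_force': array([-1.57062133,  1.08595118,  5.61626419]), 'ft_torque': array([-0.0848415 ,  0.22800861, -0.03014931]), 'gripper_force': 58.333194851875305, 'grip_width': 0.15912977294263733}
```

View pics/g1.png

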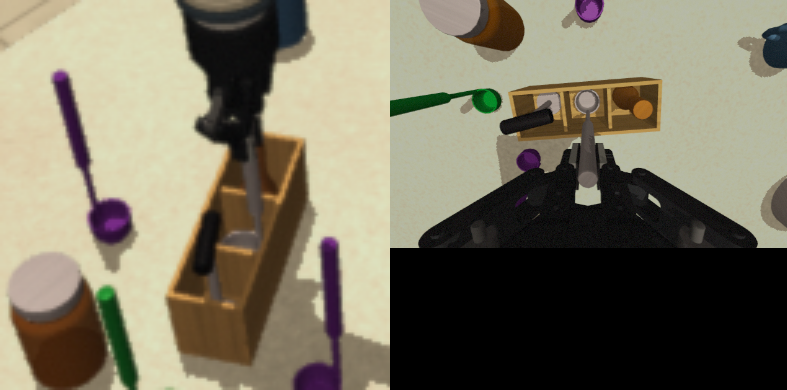

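The grip is on the ladle's handle: the wrist crop shows it between the pads at (588,160), with the cup straight ahead at (587,100). Now I'll lift it straight up.

Emit:
drive_tool(increments=[[0, 0, -0.5, 0, 1], [0, 0, -1.5, 0, 1], [0, 0, -3, 0, 1], [0, 0, -4.5, 0, 1], [0, 0, -6, 0, 1], [0, 0, -7.5, 0, 1], [0, 0, -9, 0, 1], [0, 0, -10.5, 0, 1], [0, 0, -12, 0, 1], [0, 0, -13.5, 0, 1], [0, 0, -14.5, 0, 1], [0, 0, -15, 0, 1], [0, 0, -15, 0, 1], [0, 0, -15, 0, 1], [0, 0, -15, 0, 1]])

```text
t: 5.55
tool_pos: [478.4, 268.2, 328.3]
eef_rot: [180.0, 0.1, 23.3]
contact_force: [-0.5, 1.0, -1.2]
grip_width: 0.16
gripper_force: 58.4
```

```bash
python3 - <<'E'
from h import *
np.set_printoptions(precision=1,suppress=True)
s=grab('side'); t=grab('top'); T=get_obs()['tool_pos']
a=cv2.resize(s['color'][150:330,170:350],None,fx=3,fy=3); cv2.imwrite('pics/l1.png',a[...,::-1])
P=cloud(s); m=(abs(P[...,0]-T[0])<60)&(abs(P[...,1]-T[1])<60)&(P[...,2]>100)
for z in range(125,290,15):
    q=m&(abs(P[...,2]-z)<8); print(z,q.sum(),np.median(P[q],0) if q.any() else'')
Pt=cloud(t)
for n,P in(('t',Pt),('s',cloud(s))):
    q=(P[...,0]>380)&(P[...,0]<595)&(P[...,1]<-150)&(P[...,1]>-400)&(P[...,2]>70)&(P[...,2]<83); X=P[q][:,:2]
    for _ in range(6):
        A=np.c_[2*X,np.ones(len(X))];k=np.linalg.lstsq(A,(X**2).sum(1),rcond=None)[0]; r=np.sqrt(k[2]+k[0]**2+k[1]**2); e=abs(np.hypot(*(X-k[:2]).T)-r); X=X[e<5]
    print('pan',n,k[:2],r,len(X))
print(T)
E
```

```text
125 27 [520.4 217.3 124.6]
140 33 [474.4 321.6 138.5]
155 61 [502.1 270.6 158.3]
170 113 [498.8 274.5 170.9]
185 62 [493.8 276.8 180.5]
200 14 [475.  267.8 199. ]
215 11 [474.1 267.4 214.6]
230 10 [475.  268.4 228.1]
245 16 [473.2 268.9 246.5]
260 28 [471.1 270.1 260.6]
275 28 [471.8 270.1 276. ]
pan t [ 492.7 -267.4] 85.39900749043571 231
pan s [ 489.6 -269.5] 85.53932523005389 193
[478.4 268.3 328.3]
```

View pics/l1.png

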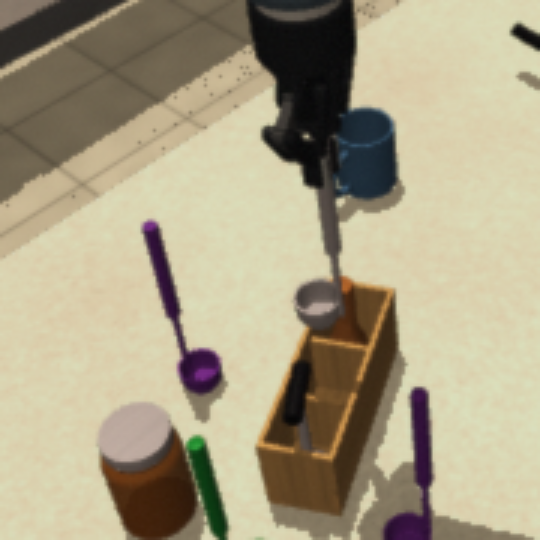

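The side crop shows the ladle hanging straight, with the cup at (318,305) clear above the caddy, and the masher and pestle still in their cells. Next it goes over to the pan.

Emit:
drive_tool(increments=[[-0.5, 0.93, 0, 0, 1], [-1.5, 2.8, 0, 0, 1], [-3, 5.6, 0, 0, 1], [-4.5, 8.4, 0, 0, 1], [-6, 11.1, 0, 0, 1], [-7.5, 13.9, 0, 0, 1], [-9, 16.7, 0, 0, 1], [-10.5, 19.5, 0, 0, 1], [-12, 22.3, 0, 0, 1], [-13.5, 25.1, 0, 0, 1], [-15, 27.9, 0, 0, 1], [-16.5, 30.6, 0, 0, 1], [-18, 33.4, 0, 0, 1], [-19.5, 36.2, 0, 0, 1], [-21, 39, 0, 0, 1], [-22.5, 41.8, 0, 0, 1], [-24, 44.6, 0, 0, 1], [-25.5, 47.3, 0, 0, 1], [-26.4, 49, 0, 0, 1], [-26.8, 49.8, 0, 0, 1]])

```text
t: 7.32
tool_pos: [427.9, -297.5, 328.8]
eef_rot: [180.0, 0.1, 23.1]
contact_force: [0.3, 0.7, -2.5]
grip_width: 0.163
gripper_force: 58.6
```

Emit:
drive_tool(increments=[[0, 0, 0, 0, 1], [0, 0, 0, 0, 1], [0, 0, 0, 0, 1], [0, 0, 0, 0, 1], [0, 0, 0, 0, 1]])

```text
t: 7.73
tool_pos: [429.3, -293.9, 329.4]
eef_rot: [180.0, -0.0, 23.3]
contact_force: [-0.6, -0.2, -1.9]
grip_width: 0.158
gripper_force: 58.6
```

```bash
python3 - <<'E'
from h import *
f=grab('wrist'); s=grab('side'); a=cv2.resize(s['color'][100:260,330:490],None,fx=2.4,fy=2.4); b=cv2.resize(f['color'],None,fx=.6,fy=.6)
b=cv2.copyMakeBorder(b,0,a.shape[0]-b.shape[0],0,0,0); cv2.imwrite('pics/p1.png',np.hstack([a,b])[...,::-1])
print(get_obs()['tool_pos'],get_obs()['eef_rot'])
P=cloud(f); q=(P[...,2]>66)&(P[...,2]<84)&(np.hypot(P[...,0]-491,P[...,1]+268)<110)&(np.hypot(P[...,0]-491,P[...,1]+268)>70);X=P[q][:,:2]
for _ in range(6):
    A=np.c_[2*X,np.ones(len(X))];k=np.linalg.lstsq(A,(X**2).sum(1),rcond=None)[0]; r=np.sqrt(k[2]+k[0]**2+k[1]**2); e=abs(np.hypot(*(X-k[:2]).T)-r); X=X[e<5]
print('pan',k[:2],r,len(X))
E
```

```text
[ 429.33695732 -294.18704532  329.41232975] [ 1.79992932e+02 -8.56489020e-03  2.33148876e+01]
pan [ 490.95476439 -269.44699375] 84.75388097320386 1586
```

View pics/p1.png

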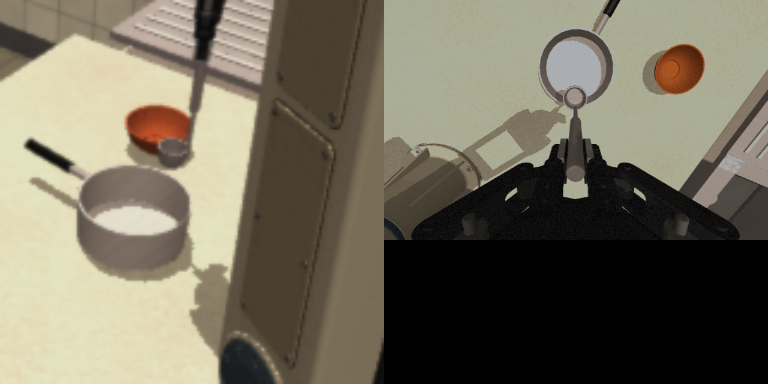

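The cup hangs just inside the pan's near rim: in the wrist crop it is at (574,97), against the pan centre at (576,68). Lowering now.

Emit:
drive_tool(increments=[[0, 0, 0.5, 0, 1], [0, 0, 1.5, 0, 1], [0, 0, 3, 0, 1], [0, 0, 4.5, 0, 1], [0, 0, 6, 0, 1], [0, 0, 7.5, 0, 1], [0, 0, 9, 0, 1], [0, 0, 10.5, 0, 1], [0, 0, 12, 0, 1], [0, 0, 13, 0, 1], [0, 0, 13.7, 0, 1], [0, 0, 14.2, 0, 1], [0, 0, 14.4, 0, 1], [0, 0, 14.5, 0, 1], [0, 0, 14.6, 0, 1], [0, 0, 14.6, 0, 1], [0, 0, 14.6, 0, 1], [0, 0, 14.6, 0, 1]])

```text
t: 9.33
tool_pos: [429.4, -295.0, 183.7]
eef_rot: [180.0, -0.0, 23.3]
contact_force: [0.2, 0.9, -1.7]
grip_width: 0.155
gripper_force: 58.6
```

Emit:
drive_tool(increments=[[0, 0, 0.1, 0, 1], [0, 0, 0.1, 0, 1], [0, 0, 0.2, 0, 1], [0, 0, 0.2, 0, 1], [0, 0, 0.3, 0, 1], [0, 0, 0.3, 0, 1], [0, 0, 0.3, 0, 1], [0, 0, 0.3, 0, 1]])

```text
t: 10.0
tool_pos: [429.2, -294.9, 180.3]
eef_rot: [-180.0, 0.0, 23.2]
contact_force: [0.5, 0.0, -1.6]
grip_width: 0.162
gripper_force: 58.6
```

Emit:
drive_tool(increments=[[0, 0, 0.1, 0, 1], [0, 0, 0.1, 0, 1], [0, 0, 0.1, 0, 1], [0, 0, 0.2, 0, 1], [0, 0, 0.2, 0, 1], [0, 0, 0.2, 0, 1], [0, 0, 0.2, 0, 1]])

```text
t: 10.58
tool_pos: [429.8, -295.5, 179.9]
eef_rot: [179.9, -0.1, 23.3]
contact_force: [-3.5, 1.0, 15.3]
grip_width: 0.159
gripper_force: 60.5
```

The foot is on the pan floor, with an upward force of 15 N. I'll ease off slightly and open.

Emit:
drive_tool(increments=[[0, 0, -0.1, 0, 1], [0, 0, -0.1, 0, 1], [0, 0, -0.1, 0, 0.8], [0, 0, -0.1, 0, 0.7], [0, 0, -0.1, 0, 0.6], [0, 0, -0.1, 0, 0.4], [0, 0, -0.1, 0, 0.2], [0, 0, -0.1, 0, 0], [0, 0, -0.1, 0, 0], [0, 0, -0.1, 0, 0], [0, 0, -0.1, 0, 0], [0, 0, -0.1, 0, 0], [0, 0, -0.1, 0, 0], [0, 0, -0.1, 0, 0], [0, 0, -0.1, 0, 0]])

```text
t: 11.83
tool_pos: [429.2, -294.9, 179.3]
eef_rot: [180.0, -0.0, 23.3]
contact_force: [0.5, -0.9, -0.3]
grip_width: 1.001
gripper_force: 0.0
```

```bash
python3 - <<'E'
from h import *
f=grab('wrist'); s=grab('side'); a=cv2.resize(s['color'][100:260,330:490],None,fx=2.4,fy=2.4); b=cv2.resize(f['color'],None,fx=.6,fy=.6)
b=cv2.copyMakeBorder(b,0,a.shape[0]-b.shape[0],0,0,0); cv2.imwrite('pics/p2.png',np.hstack([a,b])[...,::-1])
E
```

```text
(no output)
```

View pics/p2.png

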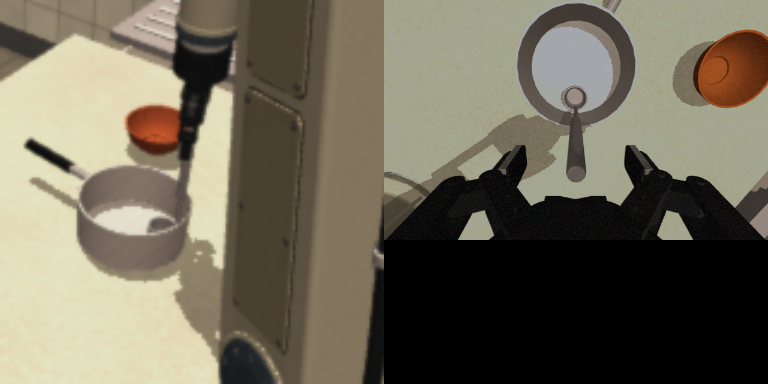

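The ladle stands in the pan: the wrist crop shows the cup at (574,97) and the handle's end free between the open fingers at (576,172). Retreating straight up.

Emit:
drive_tool(increments=[[0, 0, -0.5, 0, 0], [0, 0, -1.5, 0, 0], [0, 0, -3, 0, 0], [0, 0, -5, 0, 0], [0, 0, -7, 0, 0], [0, 0, -9, 0, 0], [0, 0, -11, 0, 0], [0, 0, -13, 0, 0], [0, 0, -14, 0, 0], [0, 0, -15, 0, 0], [0, 0, -15, 0, 0], [0, 0, -15, 0, 0], [0, 0, -15, 0, 0], [0, 0, -15, 0, 0], [0, 0, -15, 0, 0], [0, 0, -15, 0, 0]])

```text
t: 13.27
tool_pos: [428.9, -294.7, 328.6]
eef_rot: [-179.9, 0.0, 23.3]
contact_force: [0.5, -0.7, -0.2]
grip_width: 0.999
gripper_force: 0.0
```

```bash
python3 - <<'E'
from h import *
f=grab('wrist'); s=grab('side'); a=cv2.resize(s['color'][130:330,180:440],None,fx=1.5,fy=1.5); b=cv2.resize(f['color'],None,fx=.6,fy=.6)
b=cv2.copyMakeBorder(b,0,a.shape[0]-b.shape[0],0,0,0); cv2.imwrite('pics/p3.png',np.hstack([a,b])[...,::-1]); print(get_obs()['tool_pos'])
E
```

```text
[ 429.04551359 -294.81955767  328.89394765]
```

View pics/p3.png

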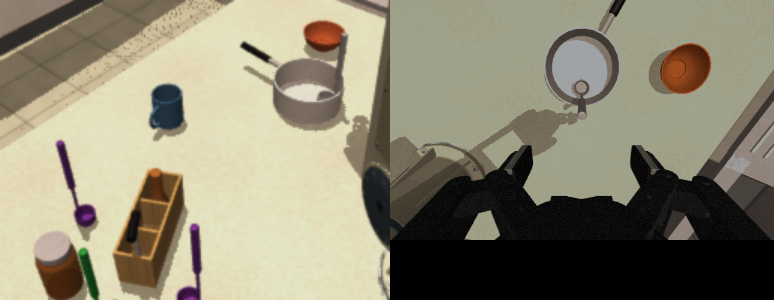

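The ladle is at rest in the pan, with its handle up at (342,60), and the gripper is clear of it. The masher and pestle are still in the caddy and the other things haven't moved. Handing in.

```bash
python3 -c "from rig import *; print(hand_in())"
```

```text
the job is handed in; nothing more can be done
None
```

The ladle stands cup-down in the saucepan, the masher and pestle are still in the caddy, and the job is handed in; no verdict came back.

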